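# Seat a fold mirror on its three-point mount and lock it

### The job

Pick up the fold mirror by its two blue side cheeks, without touching the glass, and set it down gently on the three-point mount, its glass looking away from the clamp lever, so that each of its three ball feet rests fully down between its own pair of pins and it cannot rock. Let go, then swing the lever by its red handle as far as it goes so that its pad covers the rear edge of the mirror's base plate. Leave the bottle and the small carton where they stand.

Things in the scene. Friction and masses are not known exactly. Their poses are not given: they have to be found in the camera images.
- mirror_grip (a point): Centre of the loose fold mirror's two parallel blue cheeks, 42 mm above the bottom of its feet (on the worktop at the start). Axes: x the way the glass faces, y across the cheeks, z up. Cheeks: outer faces at y = +-24 mm (48 mm across, the place to grip), 46 mm long in x, from 24 mm below to 24 mm above this point. Fits the mount one way only: its x along the mount's x.
- mount_home (a point): The mirror's place on the fixed mount, 15.6 mm above the worktop: when seated, mirror_grip is 42 mm straight above this point and the axes of both agree. x points away from the clamp lever, z up. A ball foot let down within about 3 mm of its place slides down between its slippery pins by itself.
- seat_front_home (a point): Where the centre of the front ball foot lies when seated (42 mm along x from mount_home, 22.6 mm above the worktop)
- seat_left_home (a point): Where the centre of the left ball foot lies when seated (x -30, y 34 mm from mount_home)
- seat_right_home (a point): Where the centre of the right ball foot lies when seated (x -30, y -34 mm from mount_home)
- foot_front (a point): Centre of the mirror's front (single) ball foot, 7 mm above its lowest point
- foot_left (a point): Centre of the mirror's left rear ball foot
- foot_right (a point): Centre of the mirror's right rear ball foot
- seat_front: The front pair of pins on the mount; origin on the worktop under it, x along the pins
- seat_left: The left rear pair of pins; origin on the worktop under it, x along the pins
- seat_right: The right rear pair of pins; origin on the worktop under it, x along the pins
- fold_mirror: The whole mirror, 0.25 to 0.4 kg; origin 42 mm below mirror_grip, level with the bottom of its feet, same axes. Under the cheeks is a black base plate, 100 x 92 mm, x from -47 to +53 mm, y +-46, z 10 to 18 mm. Below it three steel ball feet, 14 mm diameter, centred 7 mm above the origin: front (x 42, y 0), left (x -30, y 34), right (x -30, y -34) mm.
- mirror_glass: The silvery mirror glass between the cheeks, sloping at 45 deg, looking to the mirror's +x and up; fixed in it; origin and axes are those of fold_mirror
- mount: The fixed mount; origin on the worktop 15.6 mm below mount_home, same axes. Grey base 160 x 120 x 10 mm (x from -95 to +65 mm, y +-60) with three seats, each a pair of horizontal steel pins 8 mm in diameter, 16 mm between axes, 26 mm long, tops 19 mm above the worktop, the gap pointing to the origin.
- clamp (a joint): Angle of the hold-down lever about its vertical pivot, rad: 0 = at the stop, closed, its pad 2 mm above the rear edge of the seated base plate; grows clockwise seen from above to 1.6 = fully open. Starts at 1.25 to 1.5, clear of the mirror's way. Light friction (under 1 N at the handle); stays where it is left.
- clamp_handle (a point): Middle of the lever's red upright handle, 14 mm diameter, 36 to 64 mm above the worktop, 65 mm from the pivot; this point is 52 mm above the worktop. Closed: straight behind the pivot, to the mount's -x; open: to the mount's +y of the pivot. Push it sideways or pinch it from above.
- clamp_pivot (a point): Point on the lever's pivot axis at the height of clamp_handle, 72 mm to the mount's -x from mount_home, axes as the mount's. Lever: 14 mm wide, 36 to 42 mm above the worktop; the pivot head, 20 mm diameter, up to 48 mm.
- bottle: Bystander: clear bottle with blue cap, 69 mm diameter, 140 mm tall, origin under its centre
- carton: Bystander: small white and grey carton, 32 x 46 x 62 mm, origin under its centre
There are look-alikes about, which are no part of the job. Leave any orange look-alike of the fold_mirror alone.

How it is judged:
On the way, in this order (a step that is already met when the one before it is completed fails the run):
1. the mirror stands released on the mount, all three feet bearing in their seats, the lever still open (contact force between each of seat_front, seat_left, seat_right and fold_mirror above 0.15 N and distance between foot_front and seat_front_home below 0.0025 m and distance between foot_left and seat_left_home below 0.0025 m and distance between foot_right and seat_right_home below 0.0025 m and value of joint clamp above 0.8 rad and contact force between fold_mirror and the fingers below 0.05 N), for 0.2 s.
2. the lever is swung home over the base plate (value of joint clamp below 0.15 rad), for 0.1 s.
At the end, for the whole second after the job is handed in: The mirror rests on the mount: each ball foot's centre within 2.5 mm of its seated place and each of the three seats bearing more than 0.15 N, at rest; the lever is closed (clamp below 0.15 rad) (contact force between each of seat_front, seat_left, seat_right and fold_mirror above 0.15 N and distance between foot_front and seat_front_home below 0.0025 m and distance between foot_left and seat_left_home below 0.0025 m and distance between foot_right and seat_right_home below 0.0025 m and value of joint clamp below 0.15 rad and linear speed of fold_mirror below 0.02 m/s and angular speed of fold_mirror below 0.1 rad/s); the robot touches nothing.
It fails at once if the glass is touched by the robot (over 0.5 N) (contact force between mirror_glass and the fingers above 0.5 N or contact force between mirror_glass and the arm above 0.5 N).
It fails at once if the mirror is dropped: it moves at over 0.4 m/s out of the fingers (a fall of about 8 mm) (linear speed of fold_mirror above 0.4 m/s and contact force between fold_mirror and the fingers below 0.05 N).
It fails at once if the mirror is forced on the mount (over 40 N between them) (contact force between fold_mirror and mount above 40 N).
It fails at once if the mirror is tipped by more than about 35 degrees (angle between fold_mirror's own z axis and vertical above 0.6 rad).
It fails at once if the bottle or the carton is moved by more than 30 mm (distance of any of bottle, carton from where it was at the start of the episode above 0.03 m).
It also fails if it takes over 56 s, if anything falls off the work surface, if the arm or the gripper's body presses on something with over 40 N, if the wrist force passes 120 N, or if a joint passes its speed limit or range.

### The arm

A 6-joint arm with a two-finger parallel gripper is mounted at the origin on a cart in front of the work surface, level with it; the furniture and walls round the work are solid. World frame = base frame: x ahead of the robot, y to its left, z up, the work surface at z = 0. Lengths are in m, angles in rad, forces in N, time in s.
With the tool pointing down it reaches from about 0.3 to 0.825 m from the base axis. Payload 5.4 kg.
Tool frame: the origin (TCP) lies on the centre line of the jaws, within the pads' length; the fingertips stand 17 mm ahead of it and the grasp point (between the pads) lies 2 mm behind it; z points along the fingers, y is the line along which they close (so a half turn about z gives the same grasp; the last joint's range is limited). The gripper opens to 92 mm and grips with 3 to 60 N. Pads are 20 mm wide; open, the fingers measure 128 mm over their backs; the gripper's body (75 mm by 189 mm) begins 69 mm behind the grasp point.
Start: joints at [-1.5, 0.158, 1.597, -0, 1.386, -0.21], TCP at [0.159, -0.552, 0.232] pointing down, gripper open.
Joint ranges: [-2.91, 2.91], [-0.94, 2.29], [0.18, 2.7], [-1.29, 4.43], [0.17, 2.64], [-3, 3]. Speed limits (rad/s): [2.57, 2.57, 3.14, 3.14, 3.14, 3.14].

### API

Orientations are given as a 3x3 rotation matrix whose columns are the frame's x, y, z axes.
In Python, from station import r gives the robot as it stands.
- The arm moves only by the tool move_arm, never from a script. Its argument "rows" is a list of rows, each a list of 3 entries, a list of its own where there are three numbers: the turn, a rotation vector about the tool's x, y, z as a fraction of full scale, then the shift along the tool's x, y, z as a fraction of full scale, then the opening, from -1 (shut) to 1 (fully open), so that 0 is half open. A call has 1 to 12 rows; each row shifts and turns the commanded pose from where the row before left it, along the tool's axes as they then stand; what a row does not reach is not made up. Full scale, the value 1, is 400 mm for a shift and 6 degrees for a turn. A row lasts 1/10 s, in which the tool goes at most 50 mm and 8.59 degrees, less where a joint would pass 70% of its speed; a pose out of reach is approached as far as the arm can. A call with a number of a shift or a turn outside -1 to 1 is refused whole. A call with a gripper value outside its range is refused whole. The fingers move at their own pace and stop on an object; "squeeze" is the grip in N (left out, the last holds). Time passes only in rows, so rows that do not move let the fingers close. It gives the time, the measured TCP pose, the force, the opening and the grip force at its end, in the units of the state.
- r.get_obs(): the state, without advancing time (a new reading comes with each control period).
- r.camera(name): name is "scene" or "top"; returns (picture, depth): 400x640x3 uint8, blue, green, red; 400x640 float32, m along the optical axis (not along the pixel's ray), 0 where there is no reading.
- r.camera_info(name): a dict with "K" (3x3 intrinsics, pixels), "eye" and "attitude" of the camera in the world. Camera axes: x right, y up, looking along -z (the intrinsics and any distortion apply to the point x, -y, -z); pixel columns grow to the right and rows downward; lengths in m; the calibration is good to about 2 mm. A picture is of the moment at which its call begins. camera_info takes no time and is no camera call.
- r.sign_off(): hands the job in; it is judged then, once.
The state is a dict: "time_s": time; "qpos": joint angles; "qd": joint speeds; "tau": joint torques, N m; "tcp_pos": TCP position; "eef_rot": TCP orientation; "contact_force": force on the tool from outside, world axes, zero at the start; "moment": the same for the moment, N m; "grip_width": finger opening in m; "finger_force": force on a finger pad.
Only numpy, scipy, OpenCV 4.12 (cv2) and the standard library are available. Lean on these libraries where they do the work, as an engineer would, in place of code of your own. Each camera call takes 0.05 s, during which the arm holds its last target. There are 200 camera calls.

## Working session

There is one attempt and no reset: what is moved stays moved. The work goes in short steps, Python scripts to look and compute and a tool call to move; the robot and the scene stay as the last step left them, time stands still between calls to the robot, and variables do not carry over. Pictures are saved under pics/ and viewed, at most 10 in all, crops included, and the job is handed in when it is done.

Besides the shell and the picture viewer there is one more tool, called after "Emit:" by a JSON object that holds its "api" and its "payload", one argument or row to a line. move_arm: Moves the arm, as the interface text tells. Its arguments: {"type":"object","properties":{"rows":{"type":"array"},"squeeze":{"type":"number"}},"required":["rows"]}

```bash
mkdir -p pics; ls; cat > h.py <<'E'
import numpy as np, cv2
from station import r
def grab(n):
    p,d=r.camera(n); np.savez('%s.npz'%n,p=p,d=d); return p,d
def P(n,u,v,d):
    c=r.camera_info(n);K=np.array(c['K']);A=np.array(c['attitude']);e=np.array(c['eye'])
    u,v,d=map(np.asarray,(u,v,d))
    x=(u-K[0,2])/K[0,0]*d;y=(v-K[1,2])/K[1,1]*d
    return np.stack([x,-y,-d],-1)@A.T+e
def plane(n,u,v,z):
    c=r.camera_info(n);e=np.array(c['eye']);q=P(n,u,v,np.ones_like(np.asarray(u,float)))-e
    return e+q*((z-e[2])/q[...,2])[...,None]
def cloud(n):
    f=np.load('%s.npz'%n);d=f['d'];v,u=np.indices(d.shape);return f['p'],d,P(n,u,v,d)
E
python3 - <<'E'
from h import *
for n in('scene','top'):
    p,d=grab(n);cv2.imwrite('pics/%s0.png'%n,p);print(n,r.camera_info(n))
print(r.get_obs())
E
```

```text
pics
scene {'K': array([[427.09025408,   0.        , 313.1623674 ],
       [  0.        , 427.09025408, 200.51151785],
       [  0.        ,   0.        ,   1.        ]]), 'eye': array([ 0.07132182, -0.51760879,  0.45723119]), 'attitude': array([[ 0.67913856,  0.32361817, -0.65881871],
       [-0.73386304,  0.31733132, -0.60062124],
       [ 0.01469186,  0.89138774,  0.45300335]])}
top {'K': array([[367.6259429 ,   0.        , 324.21737966],
       [  0.        , 367.6259429 , 199.06779021],
       [  0.        ,   0.        ,   1.        ]]), 'eye': array([ 0.49940361, -0.01931188,  0.90029027]), 'attitude': array([[ 2.10160775e-03,  9.84613868e-01, -1.74731548e-01],
       [-9.99883569e-01, -5.71851800e-04, -1.52486274e-02],
       [-1.51139305e-02,  1.74743251e-01,  9.84498027e-01]])}
{'time_s': 0.1, 'qpos': array([-1.50011321e+00,  1.59007497e-01,  1.59805240e+00,  3.46665835e-06,
        1.38622330e+00, -2.10140387e-01]), 'qd': array([-0.0008031 , -0.00031644, -0.00144596, -0.00102117,  0.0020188 ,
       -0.00058676]), 'tau': array([-3.73055427e-04, -3.86499846e+01, -3.22961462e+01,  7.03137880e-02,
        3.39537067e-02, -4.84202383e-05]), 'tcp_pos': array([ 0.15928009, -0.55195364,  0.2307323 ]), 'eef_rot': array([[ 9.60827729e-01,  2.77146281e-01, -1.15994103e-04],
       [ 2.77146077e-01, -9.60826315e-01,  1.68656222e-03],
       [ 3.55974261e-04, -1.65264306e-03, -9.99998571e-01]]), 'contact_force': array([-0.48342425,  0.12757706,  0.77820209]), 'moment': array([-0.00420769,  0.00453584,  0.04103431]), 'finger_force': 0.0, 'grip_width': 0.09189412872591955}
```

View pics/scene0.png

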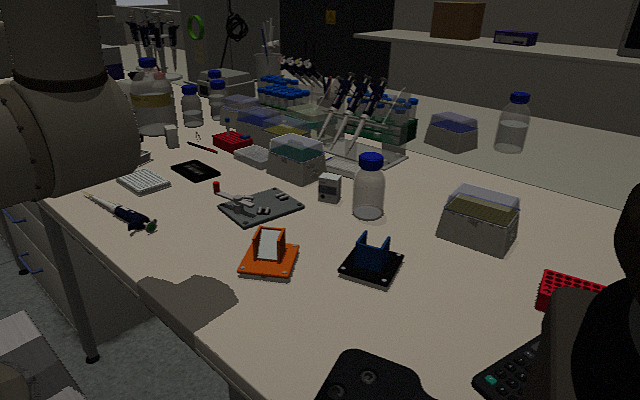

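View pics/top0.png

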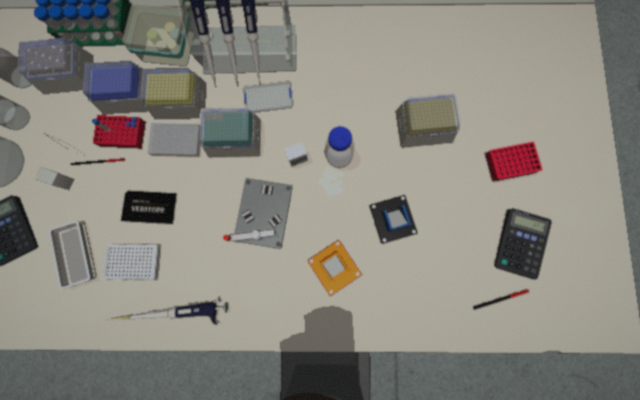

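Candidates for the mirror are the black-plate, blue-cheek piece (scene 373,258; top 393,218) and the orange look-alike (scene 268,252; top 334,267). I choose the blue-cheek one. The mount is at top (263,213), with its red handle at (227,238). The bottle is at (340,147) and the carton at (296,154). Next, one close crop to check.

```bash
python3 - <<'E'
from h import *
t=cv2.imread('pics/top0.png');s=cv2.imread('pics/scene0.png')
f=lambda im,x,y,w,h,k:cv2.resize(im[y:y+h,x:x+w],None,fx=k,fy=k,interpolation=cv2.INTER_CUBIC)
a=f(t,353,180,80,80,5);b=f(t,215,170,80,80,5);c=f(s,330,220,80,80,5)
g=lambda x:cv2.convertScaleAbs(x,alpha=1.6,beta=10)
cv2.imwrite('pics/crop1.png',cv2.resize(np.hstack([g(a),g(b)]),(800,400)))
cv2.imwrite('pics/crop2.png',np.hstack([g(c),g(f(s,210,170,80,80,5)) ]))
E
```

```text
(no output)
```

View pics/crop1.png

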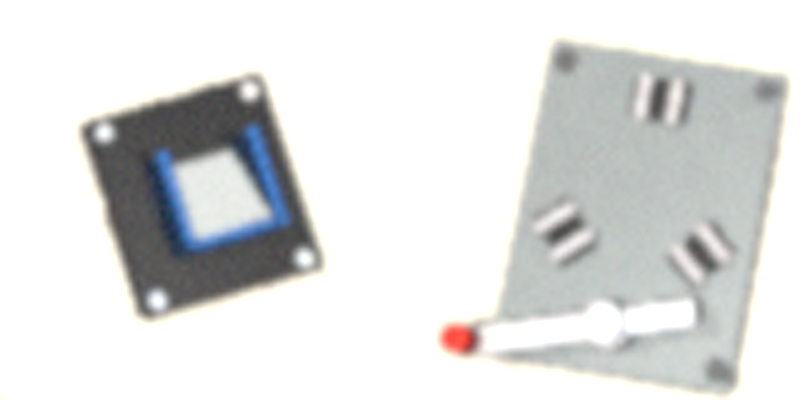

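View pics/crop2.png

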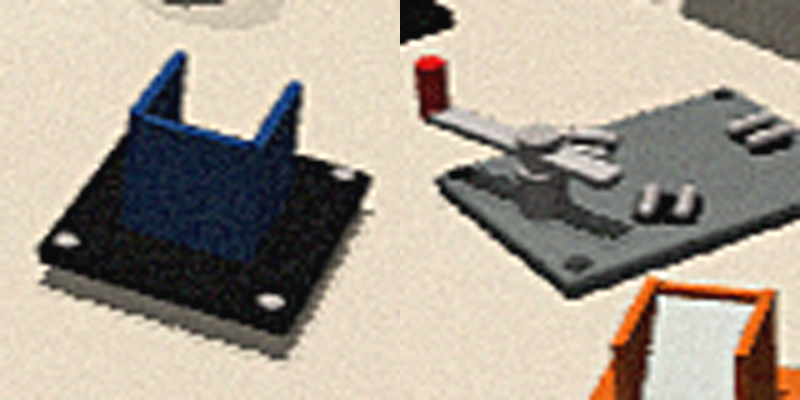

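```bash
cat >> h.py <<'E'
def rect(n,p,box,fn,z,k=6):
    x,y,w,h=box;im=cv2.resize(p[y:y+h,x:x+w],None,fx=k,fy=k,interpolation=cv2.INTER_CUBIC)
    m=fn(im.astype(int)).astype(np.uint8)
    c,l,s,_=cv2.connectedComponentsWithStats(m);m=l==1+np.argmax(s[1:,4])
    v,u=np.nonzero(m);q=plane(n,(u+.5)/k-.5+x,(v+.5)/k-.5+y,z)[:,:2]
    return cv2.minAreaRect((q*1000).astype(np.float32)),q
E
python3 - <<'E'
from h import *
p=np.load('top.npz')['p'];d=np.load('top.npz')['d']
print('bg',p[245,420],'plate',p[205,380],'mount',p[230,250],p[190,280],'shadow?',p[243,395])
R,q=rect('top',p,(360,185,70,70),lambda i:i.sum(2)<250,.018);print('mirror',R)
for th in (8,15,22):
  R,q=rect('top',p,(215,165,90,95),lambda i:(i[...,2]-i[...,0])<th,.010);print('mount',th,R)
for n,u,v,z in [('handle',226.5+0,237.7,.064),('pivot',275.5,232.5,.048)]:print(n,plane('top',[u],[v],z))
# seats from crop1
for n,u,v in [('f',660,98),('l',565,232),('r',701,252),('piv',605,324),('hand',458,338),('lev',690,312)]:
  uu=215+(u-400+.5)/5-.5;vv=170+(v+.5)/5-.5
  print(n,uu,vv,plane('top',[uu],[vv],{'piv':.048,'hand':.064,'lev':.042}.get(n,.019)))
E
```

```text
bg [155 169 173] plate [39 40 39] mount [114 117 113] [112 114 111] shadow? [156 170 173]
mirror ((608.0817260742188, -170.30670166015625), (97.59504699707031, 90.88272094726562), 16.201364517211914)
mount 8 ((624.7151489257812, 148.3490447998047), (127.3875961303711, 159.6122589111328), 80.8265609741211)
mount 15 ((624.861572265625, 148.29747009277344), (133.6913299560547, 167.57461547851562), 81.08470153808594)
mount 22 ((628.209716796875, 155.88479614257812), (237.39218139648438, 225.96705627441406), 0.6602265238761902)
handle [[0.55860125 0.21602833 0.064     ]]
pivot [[0.57188976 0.1068637  0.048     ]]
f 266.6 189.2 [[0.68047939 0.13571774 0.019     ]]
l 247.6 216.0 [[0.61425852 0.17991169 0.019     ]]
r 274.8 220.0 [[0.60453354 0.11361528 0.019     ]]
piv 255.60000000000002 234.4 [[0.56744273 0.15305615 0.048     ]]
hand 226.2 237.2 [[0.55973613 0.21676993 0.064     ]]
lev 272.6 232.0 [[0.57356355 0.11457989 0.042     ]]
```

The crop confirms it: blue cheeks on a black plate, with the back wall on the near side, so the glass faces up and left in the top view (yaw ≈ 0.28). mirror_grip is at about (0.605, -0.171). mount_home is at about (0.639, 0.142) with yaw ≈ -0.153, and the lever angle is about 1.3. The tool yaw already matches the mirror's.

Emit:
{"api": "move_arm", "payload": {
  "rows": [
    [[0,0,0],[0.11,-0.05,0],1],
    [[0,0,0],[0.11,-0.05,0],1],
    [[0,0,0],[0.11,-0.05,0],1],
    [[0,0,0],[0.11,-0.05,0],1],
    [[0,0,0],[0.11,-0.05,0],1],
    [[0,0,0],[0.11,-0.05,0],1],
    [[0,0,0],[0.11,-0.05,0],1],
    [[0,0,0],[0.11,-0.05,0],1],
    [[0,0,0],[0.11,-0.05,0],1],
    [[0,0,0],[0.11,-0.05,0],1],
    [[0,0,0],[0.11,-0.05,0],1],
    [[0,0,0],[0,0,0],1]
  ],
  "squeeze": 15
}}

```text
time_s: 1.3
tcp_pos: [0.5662, -0.2025, 0.2308]
eef_rot: [[0.959, 0.283, 0.0], [0.283, -0.959, 0.002], [0.001, -0.002, -1.0]]
contact_force: [-1.0, -0.0, 0.2]
grip_width: 0.092
finger_force: 0.0
```

Emit:
{"api": "move_arm", "payload": {
  "rows": [
    [[0,0,0],[0.06,-0.024,0.05],1],
    [[0,0,0],[0.056,-0.024,0.1],1],
    [[0,0,0],[0,0,0.1],1],
    [[0,0,0],[0,0,0.07],1],
    [[0,0,0],[0,0,0],1]
  ]
}}

```text
time_s: 1.8
tcp_pos: [0.5987, -0.1741, 0.0979]
eef_rot: [[0.961, 0.277, -0.01], [0.277, -0.961, 0.005], [-0.008, -0.007, -1.0]]
contact_force: [0.2, 0.0, 0.3]
grip_width: 0.0921
finger_force: 0.0
```

```bash
python3 - <<'E'
from h import *
g=lambda x:cv2.convertScaleAbs(x,alpha=1.7,beta=15)
p,d=grab('scene');a=g(cv2.resize(p[160:300,310:450],(400,400),interpolation=2))
t,d=grab('top');b=g(cv2.resize(t[150:290,320:460],(400,400),interpolation=2))
cv2.imwrite('pics/c3.png',np.hstack([a,b]));o=r.get_obs();print(o['tcp_pos'],o['eef_rot'][:2,0])
E
```

```text
[ 0.60233586 -0.17605363  0.1038182 ] [0.96099567 0.2765628 ]
```

View pics/c3.png

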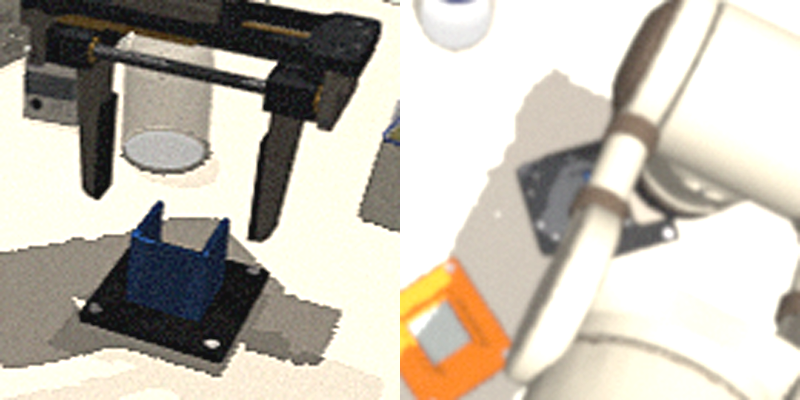

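The scene view shows the fingers straddling the blue cheeks, with both clear of the plate. I'll correct by 4 mm, descend and close.

Emit:
{"api": "move_arm", "payload": {
  "rows": [
    [[0,0,0],[0.01,-0.01,0.05],1],
    [[0,0,0],[0,0,0.05],1],
    [[0,0,0],[0,0,0.045],1],
    [[0,0,0],[0,0,0],1],
    [[0,0,0],[0,0,0],1]
  ]
}}

```text
time_s: 2.4
tcp_pos: [0.6066, -0.1716, 0.0479]
eef_rot: [[0.961, 0.277, 0.003], [0.277, -0.961, -0.001], [0.002, 0.002, -1.0]]
contact_force: [0.0, -0.5, 0.3]
grip_width: 0.092
finger_force: 0.0
```

Emit:
{"api": "move_arm", "payload": {
  "rows": [
    [[0,0,0],[0,0,0.01],0.3],
    [[0,0,0],[0,0,0],0.1],
    [[0,0,0],[0,0,0],-1],
    [[0,0,0],[0,0,0],-1],
    [[0,0,0],[0,0,0],-1],
    [[0,0,0],[0,0,0],-1],
    [[0,0,0],[0,0,0],-1],
    [[0,0,0],[0,0,0],-1]
  ]
}}

```text
time_s: 3.2
tcp_pos: [0.6057, -0.171, 0.0418]
eef_rot: [[0.961, 0.277, 0.001], [0.277, -0.961, -0.001], [0.0, 0.001, -1.0]]
contact_force: [0.5, -2.0, 0.9]
grip_width: 0.0479
finger_force: 15.0
```

Emit:
{"api": "move_arm", "payload": {
  "rows": [
    [[0,0,0],[0,0,0],-1],
    [[0,0,0],[0,0,-0.03],-1],
    [[0,0,0],[0,0,-0.06],-1],
    [[0,0,0],[0,0,-0.08],-1],
    [[0,0,0],[0,0,-0.08],-1],
    [[0,0,0],[0,0,-0.05],-1],
    [[0,0,0],[0,0,0],-1],
    [[0,0,0],[0,0,0],-1]
  ],
  "squeeze": 25
}}

```text
time_s: 4.0
tcp_pos: [0.6048, -0.1702, 0.1609]
eef_rot: [[0.961, 0.277, -0.001], [0.277, -0.961, 0.001], [-0.001, -0.001, -1.0]]
contact_force: [0.1, 0.1, -3.9]
grip_width: 0.0476
finger_force: 25.0
```

Emit:
{"api": "move_arm", "payload": {
  "rows": [
    [[0,0,0.2],[0.014,-0.037,0],-1],
    [[0,0,0.415],[0.026,-0.074,0],-1],
    [[0,0,0.415],[0.023,-0.075,0],-1],
    [[0,0,0.415],[0.019,-0.076,0],-1],
    [[0,0,0.415],[0.016,-0.077,0],-1],
    [[0,0,0.415],[0.013,-0.077,0],-1],
    [[0,0,0.415],[0.01,-0.078,0],-1],
    [[0,0,0.415],[0.006,-0.078,0],-1],
    [[0,0,0.415],[0.003,-0.078,0],-1],
    [[0,0,0.415],[0,-0.078,0],-1],
    [[0,0,0.215],[0,-0.04,0],-1],
    [[0,0,0],[0,0,0],-1]
  ]
}}

```text
time_s: 5.2
tcp_pos: [0.6294, 0.1443, 0.1586]
eef_rot: [[0.989, -0.15, -0.005], [-0.15, -0.989, 0.001], [-0.005, 0.0, -1.0]]
contact_force: [-0.5, 0.2, -4.0]
grip_width: 0.0481
finger_force: 25.0
```

Emit:
{"api": "move_arm", "payload": {
  "rows": [
    [[0,0,0],[0,0,0],-1],
    [[0,0,0],[0,0,0],-1],
    [[0,0,0],[0,0,0],-1]
  ]
}}

```text
time_s: 5.5
tcp_pos: [0.6311, 0.1409, 0.1611]
eef_rot: [[0.988, -0.154, -0.001], [-0.154, -0.988, -0.0], [-0.001, 0.0, -1.0]]
contact_force: [0.7, -0.5, -3.5]
grip_width: 0.0482
finger_force: 25.0
```

Emit:
{"api": "move_arm", "payload": {
  "rows": [
    [[0,0,0],[0.01,-0.003,0],-1],
    [[0,0,0],[0.009,-0.003,0.03],-1],
    [[0,0,0],[0,0,0.05],-1],
    [[0,0,0],[0,0,0.05],-1],
    [[0,0,0],[0,0,0.03],-1],
    [[0,0,0],[0,0,0],-1],
    [[0,0,0],[0,0,0],-1],
    [[0,0,0],[0,0,0],-1]
  ]
}}

```text
time_s: 6.3
tcp_pos: [0.6403, 0.1432, 0.099]
eef_rot: [[0.988, -0.153, 0.003], [-0.153, -0.988, 0.0], [0.003, -0.001, -1.0]]
contact_force: [0.2, 0.3, -3.4]
grip_width: 0.0479
finger_force: 25.0
```

```bash
python3 - <<'E'
from h import *
g=lambda x:cv2.convertScaleAbs(x,alpha=1.7,beta=15)
p,d=grab('scene');a=g(cv2.resize(p[130:250,190:330],(700,600),interpolation=2))
t,d=grab('top');b=g(cv2.resize(t[150:270,200:320],(400,400),interpolation=2))
cv2.imwrite('pics/c4.png',a);cv2.imwrite('pics/c5.png',b);o=r.get_obs();print(o['tcp_pos'],o['eef_rot'])
E
```

```text
[0.64016703 0.14323945 0.0990307 ] [[ 9.88197531e-01 -1.53165061e-01  2.47067090e-03]
 [-1.53165792e-01 -9.88200500e-01  1.08251262e-04]
 [ 2.42493791e-03 -4.85395896e-04 -9.99996942e-01]]
```

View pics/c4.png

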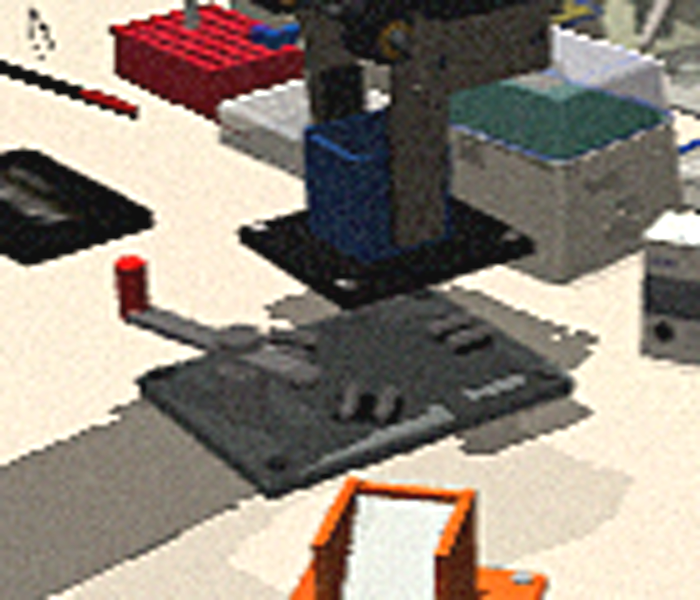

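```bash
cat >> h.py <<'E'
def proj(n,X):
    c=r.camera_info(n);K=np.array(c['K']);q=(np.asarray(X)-c['eye'])@np.array(c['attitude'])
    return np.stack([K[0,0]*q[:,0]/-q[:,2]+K[0,2],K[1,1]*-q[:,1]/-q[:,2]+K[1,2]],-1)
def T(x,y,yaw,pts):
    c,s=np.cos(yaw),np.sin(yaw);p=np.array(pts,float);o=p.copy();o[:,0]=x+c*p[:,0]-s*p[:,1];o[:,1]=y+s*p[:,0]+c*p[:,1];return o
E
python3 - <<'E'
from h import *
cr=lambda q:np.round((q-[190,130]+.5)*5-.5,1).tolist()
for z in(.010,.018):print('plate',cr(proj('scene',T(.6401,.1432,-.1538,[[-.047,.046,z+.0572],[-.047,-.046,z+.0572],[.053,-.046,z+.0572]]))))
print('cheek tops rear L/R',cr(proj('scene',T(.6401,.1432,-.1538,[[-.023,.024,.066+.0572],[-.023,-.024,.066+.0572]]))))
print('base',cr(proj('scene',T(.639,.1421,-.153,[[-.095,.06,.01],[-.095,-.06,.01],[.065,-.06,.01]]))))
m=T(.639,.1421,-.153,[[.042,0,.019],[-.03,.034,.019],[-.03,-.034,.019],[-.072,0,.048]])
print('seats f l r piv',cr(proj('scene',m)))
t=np.load('top.npz')['p'];print(proj('top',T(.6401,.1432,-.1538,[[-.047,.046,.0752],[-.047,-.046,.0752],[.053,-.046,.0752],[.053,.046,.0752]])).round(1).tolist())
E
```

```text
plate [[237.7, 242.5], [347.6, 314.6], [540.4, 255.8]]
plate [[236.5, 226.1], [346.7, 297.3], [540.4, 239.2]]
cheek tops rear L/R [[303.3, 127.6], [362.8, 160.8]]
base [[136.1, 375.9], [271.8, 483.9], [580.4, 376.0]]
seats f l r piv [[462.5, 324.8], [290.2, 340.1], [370.8, 396.1], [242.2, 334.2]]
[[234.9, 218.7], [274.8, 224.9], [282.5, 182.2], [243.4, 176.3]]
```

View pics/c5.png

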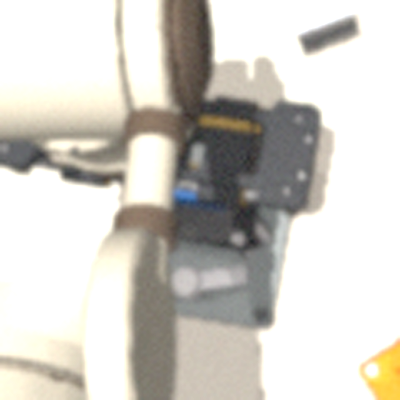

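The scene view shows plate corners at crop (240,232), (345,300) and (533,242), within about 1 px of the prediction. In the top view the rear right plate corner is at crop (250,248), also as predicted. The grip offset is therefore about 0, so I'll lower slowly.

Emit:
{"api": "move_arm", "payload": {
  "rows": [
    [[0,0,0],[-0.002,0.003,0.02],-1],
    [[0,0,0],[0,0,0.03],-1],
    [[0,0,0],[0,0,0.025],-1],
    [[0,0,0],[0,0,0.015],-1],
    [[0,0,0],[0,0,0.005],-1],
    [[0,0,0],[0,0,0],-1],
    [[0,0,0],[0,0,0],-1],
    [[0,0,0],[0,0,0],-1]
  ]
}}

```text
time_s: 7.2
tcp_pos: [0.6383, 0.1421, 0.0597]
eef_rot: [[0.988, -0.153, 0.0], [-0.153, -0.988, -0.0], [0.0, 0.0, -1.0]]
contact_force: [-0.5, -0.3, -3.2]
grip_width: 0.0477
finger_force: 25.0
```

Emit:
{"api": "move_arm", "payload": {
  "rows": [
    [[0,0,0],[0,0,0.002],-1],
    [[0,0,0],[0,0,0],-1],
    [[0,0,0],[0,0,0],-1]
  ],
  "squeeze": 15
}}

```text
time_s: 7.5
tcp_pos: [0.6384, 0.1421, 0.059]
eef_rot: [[0.988, -0.153, 0.0], [-0.153, -0.988, 0.0], [0.0, -0.0, -1.0]]
contact_force: [0.2, -0.1, -2.6]
grip_width: 0.0478
finger_force: 15.0
```

Emit:
{"api": "move_arm", "payload": {
  "rows": [
    [[0,0,0],[0,0,0.002],-1],
    [[0,0,0],[0,0,0],-1],
    [[0,0,0],[0,0,0],-1]
  ],
  "squeeze": 10
}}

```text
time_s: 7.8
tcp_pos: [0.6387, 0.1423, 0.0585]
eef_rot: [[0.988, -0.153, 0.001], [-0.153, -0.988, 0.0], [0.001, -0.001, -1.0]]
contact_force: [0.6, -0.0, 0.5]
grip_width: 0.048
finger_force: 10.0
```

Emit:
{"api": "move_arm", "payload": {
  "rows": [
    [[0,0,0],[0,0,0.002],-1],
    [[0,0,0],[0,0,0],-1],
    [[0,0,0],[0,0,0],-1]
  ],
  "squeeze": 4
}}

```text
time_s: 8.1
tcp_pos: [0.639, 0.1424, 0.058]
eef_rot: [[0.988, -0.153, 0.002], [-0.153, -0.988, 0.001], [0.002, -0.001, -1.0]]
contact_force: [0.9, 2.0, 3.9]
grip_width: 0.0479
finger_force: 4.0
```

Emit:
{"api": "move_arm", "payload": {
  "rows": [
    [[0,0,0],[0,0,0],0.1],
    [[0,0,0],[0,0,0],0.15],
    [[0,0,0],[0,0,0],0.2],
    [[0,0,0],[0,0,0],0.4],
    [[0,0,0],[0,0,0],0.6],
    [[0,0,0],[0,0,0],0.6]
  ]
}}

```text
time_s: 8.7
tcp_pos: [0.6381, 0.1421, 0.0571]
eef_rot: [[0.988, -0.153, -0.0], [-0.153, -0.988, -0.0], [-0.0, 0.0, -1.0]]
contact_force: [0.4, -0.2, -0.4]
grip_width: 0.0733
finger_force: 0.0
```

Emit:
{"api": "move_arm", "payload": {
  "rows": [
    [[0,0,0],[0,0,-0.03],0.6],
    [[0,0,0],[0,0,-0.07],0.6],
    [[0,0,0],[0,0,-0.1],0.6],
    [[0,0,0],[0,0,-0.1],0.6],
    [[0,0,0],[-0.05,-0.035,0],0.6],
    [[0,0,0],[-0.06,-0.04,0],0.3],
    [[0,0,0],[-0.06,-0.04,0],0],
    [[0,0,0],[-0.053,-0.041,0],-0.2],
    [[0,0,0],[0,0,0],-0.2]
  ]
}}

```text
time_s: 9.6
tcp_pos: [0.5578, 0.2197, 0.1782]
eef_rot: [[0.989, -0.15, -0.0], [-0.15, -0.989, 0.001], [-0.0, -0.001, -1.0]]
contact_force: [0.4, 0.9, -0.0]
grip_width: 0.0433
finger_force: 0.0
```

Emit:
{"api": "move_arm", "payload": {
  "rows": [
    [[0,0,-0.5],[0,0,0],-0.2],
    [[0,0,-1],[0,0,0],-0.2],
    [[0,0,-1],[0,0,0],-0.2],
    [[0,0,-1],[0,0,0],-0.2],
    [[0,0,-1],[0,0,0],-0.2],
    [[0,0,-1],[0,0,0],-0.2],
    [[0,0,-1],[0,0,0],-0.2],
    [[0,0,-1],[0,0,0],-0.2],
    [[0,0,-1],[0,0,0],-0.2],
    [[0,0,-1],[0,0,0],-0.2],
    [[0,0,-1],[0,0,0],-0.2],
    [[0,0,-1],[0,0,0],-0.2]
  ]
}}

```text
time_s: 10.8
tcp_pos: [0.5605, 0.2168, 0.178]
eef_rot: [[0.494, 0.87, 0.001], [0.87, -0.494, -0.0], [0.0, 0.001, -1.0]]
contact_force: [0.6, 0.8, 0.5]
grip_width: 0.0367
finger_force: 0.0
```

Emit:
{"api": "move_arm", "payload": {
  "rows": [
    [[0,0,-1],[0,0,0],-0.2],
    [[0,0,-1],[0,0,0],-0.2],
    [[0,0,-1],[0,0,0],-0.2],
    [[0,0,-1],[0,0,0],-0.2],
    [[0,0,-1],[0,0,0],-0.2],
    [[0,0,-1],[0,0,0],-0.2],
    [[0,0,0],[0,0,0],-0.2],
    [[0,0,0],[0,0,0],-0.2],
    [[0,0,0],[0,0,0],-0.2]
  ]
}}

```text
time_s: 11.7
tcp_pos: [0.56, 0.2172, 0.1775]
eef_rot: [[-0.106, 0.994, 0.0], [0.994, 0.106, -0.0], [-0.0, 0.0, -1.0]]
contact_force: [-0.2, -0.8, -0.9]
grip_width: 0.0367
finger_force: 0.0
```

```bash
python3 - <<'E'
from h import *
g=lambda x:cv2.convertScaleAbs(x,alpha=1.7,beta=15)
p,d=grab('scene');a=g(cv2.resize(p[140:240,190:330],(800,571),interpolation=2))
t,d=grab('top');b=g(cv2.resize(t[150:270,200:320],(400,400),interpolation=2))
cv2.imwrite('pics/c6.png',a);cv2.imwrite('pics/c7.png',b)
k=800/140;cr=lambda q:np.round((q-[190,140]+.5)*k-.5,1).tolist()
for z in(.010,.018):print('plate',cr(proj('scene',T(.639,.1421,-.153,[[-.047,.046,z+.0156],[-.047,-.046,z+.0156],[.053,-.046,z+.0156]]))))
E
```

```text
plate [[278.2, 317.4], [401.9, 405.0], [617.9, 332.9]]
plate [[276.8, 299.3], [401.0, 386.0], [617.9, 314.8]]
```

View pics/c6.png

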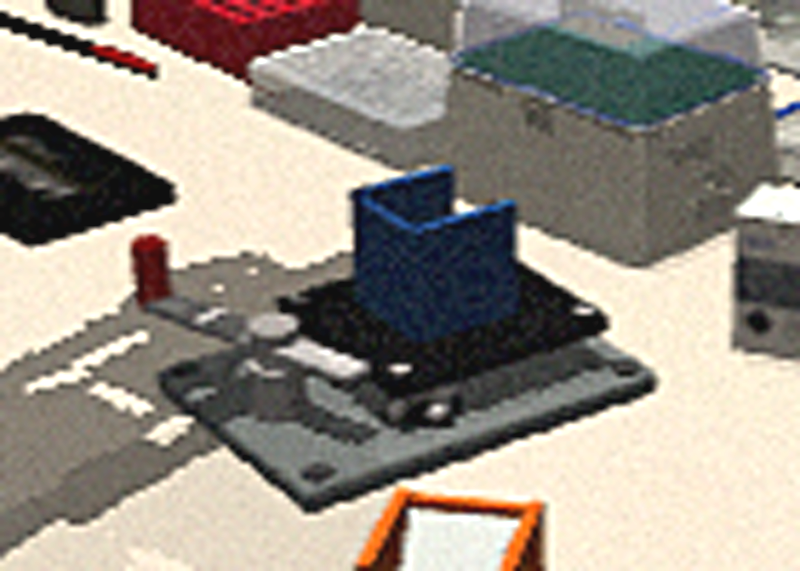

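The scene view shows the mirror level on the mount, with plate corners at crop (275,300), (400,388) and (608,320), close to the seated prediction. The lever is still open, with the red handle at crop (150,240 to 300). A quick depth check of level and handle position is next.

```bash
python3 - <<'E'
from h import *
p,d,X=cloud('scene')
c,s=np.cos(-.153),np.sin(-.153);Y=X-[.639,.1421,0];L=np.stack([c*Y[...,0]+s*Y[...,1],-s*Y[...,0]+c*Y[...,1],X[...,2]],-1)
m=(d>0)&(p.sum(2)<130)&(abs(L[...,1])<.042)&(L[...,0]>-.043)&(L[...,0]<.049)&(X[...,2]>.02)&(X[...,2]<.045)&~((abs(L[...,1])<.03)&(abs(L[...,0])<.03))
q=L[m]
for _ in range(3):
    A=np.c_[q[:,:2],np.ones(len(q))];k=np.linalg.lstsq(A,q[:,2],rcond=None)[0];e=q[:,2]-A@k;q=q[abs(e)<2*e.std()]
print('plate n',len(q),'slopes',k[:2],'z0',k[2],'(expect .0336)',e.std())
P_=p.astype(int);h=(P_[...,2]>2*P_[...,1])&(P_[...,2]>40);v,u=np.nonzero(h);w=(u<230)&(u>205)&(v>170)&(v<200);print('handle px u',u[w].mean(),u[w].min(),u[w].max(),'v',v[w].min(),v[w].max(),'cloud med',np.median(X[v[w],u[w]],0))
print(proj('scene',[[.5597,.2168,.064],[.5597,.2168,.036]]))
E
```

```text
plate n 231 slopes [-0.00301821  0.01406769] z0 0.03357182508029785 (expect .0336) 0.0006873186742097861
handle px u 215.6 213 218 v 181 191 cloud med [0.55633303 0.21645212 0.06315592]
[[216.46171279 182.09445746]
 [217.56362797 193.51690976]]
```

The plate is level (slope under 0.015) at exactly the seated height. Now to pinch the handle.

Emit:
{"api": "move_arm", "payload": {
  "rows": [
    [[0,0,0],[0,0,0.06],-0.2],
    [[0,0,0],[0,0,0.08],-0.2],
    [[0,0,0],[0,0,0.08],-0.2],
    [[0,0,0],[0,0,0.05],-0.2],
    [[0,0,0],[0,0,0.024],-0.2],
    [[0,0,0],[0,0,0],-0.2],
    [[0,0,0],[0,0,0],-0.5],
    [[0,0,0],[0,0,0],-1],
    [[0,0,0],[0,0,0],-1],
    [[0,0,0],[0,0,0],-1],
    [[0,0,0],[0,0,0],-1]
  ],
  "squeeze": 5
}}

```text
time_s: 12.9
tcp_pos: [0.5605, 0.2177, 0.0608]
eef_rot: [[-0.108, 0.994, 0.002], [0.994, 0.108, 0.0], [0.0, 0.002, -1.0]]
contact_force: [0.0, 0.3, 4.7]
grip_width: 0.0137
finger_force: 5.0
```

Emit:
{"api": "move_arm", "payload": {
  "rows": [
    [[0,0,-0.5],[0,-0.0085,0],-1],
    [[0,0,-1],[-0.0009,-0.017,0],-1],
    [[0,0,-1],[-0.0009,-0.017,0],-1],
    [[0,0,-1],[-0.0009,-0.017,0],-1],
    [[0,0,-1],[-0.0009,-0.017,0],-1],
    [[0,0,-1],[-0.0009,-0.017,0],-1],
    [[0,0,0],[0,0,0],-1],
    [[0,0,0],[0,0,0],-1]
  ]
}}

```text
time_s: 13.7
tcp_pos: [0.5268, 0.203, 0.0607]
eef_rot: [[-0.63, 0.776, 0.003], [0.776, 0.63, -0.0], [-0.002, 0.002, -1.0]]
contact_force: [1.1, -1.8, 6.1]
grip_width: 0.0139
finger_force: 5.0
```

Emit:
{"api": "move_arm", "payload": {
  "rows": [
    [[0,0,-1],[-0.0009,-0.017,0],-1],
    [[0,0,-1],[-0.0009,-0.017,0],-1],
    [[0,0,-1],[-0.0009,-0.017,0],-1],
    [[0,0,-1],[-0.0009,-0.017,0],-1],
    [[0,0,-1],[-0.0009,-0.017,0],-1],
    [[0,0,-1],[-0.0009,-0.017,0],-1],
    [[0,0,-0.8],[-0.0006,-0.013,0],-1],
    [[0,0,0],[0,0,0],-1],
    [[0,0,0],[0,0,0],-1]
  ]
}}

```text
time_s: 14.6
tcp_pos: [0.5053, 0.1647, 0.0608]
eef_rot: [[-0.984, 0.176, 0.006], [0.176, 0.984, 0.001], [-0.006, 0.002, -1.0]]
contact_force: [5.1, -1.0, 1.8]
grip_width: 0.0138
finger_force: 5.0
```

Emit:
{"api": "move_arm", "payload": {
  "rows": [
    [[0,0,-0.2],[0,-0.005,0],-1],
    [[0,0,0],[0,-0.004,0],-1],
    [[0,0,0],[0,0,0],-1],
    [[0,0,0],[0,0,0],-1]
  ]
}}

```text
time_s: 15.0
tcp_pos: [0.5051, 0.1632, 0.0609]
eef_rot: [[-0.988, 0.156, 0.007], [0.156, 0.988, 0.005], [-0.007, 0.006, -1.0]]
contact_force: [7.2, 9.6, -1.4]
grip_width: 0.0159
finger_force: 5.0
```

The lever is against its stop. Back off, open and lift.

Emit:
{"api": "move_arm", "payload": {
  "rows": [
    [[0,0,0],[0,0.005,0],-1],
    [[0,0,0],[0,0,0],-0.5],
    [[0,0,0],[0,0,0],-0.3],
    [[0,0,0],[0,0,0],-0.3],
    [[0,0,0],[0,0,-0.04],-0.3],
    [[0,0,0],[0,0,-0.08],-0.3],
    [[0,0,0],[0,0,-0.1],-0.3],
    [[0,0,0],[0,0,-0.1],-0.3],
    [[0,0,0],[-0.1,0,0],-0.3],
    [[0,0,0],[0,0,0],-0.3],
    [[0,0,0],[0,0,0],-0.3]
  ]
}}

```text
time_s: 16.1
tcp_pos: [0.5413, 0.1564, 0.1865]
eef_rot: [[-0.988, 0.154, -0.003], [0.154, 0.988, -0.0], [0.003, -0.0, -1.0]]
contact_force: [-0.5, 0.6, -0.1]
grip_width: 0.0321
finger_force: 0.0
```

```bash
python3 - <<'E'
from h import *
g=lambda x:cv2.convertScaleAbs(x,alpha=1.7,beta=15)
p,d=grab('scene');cv2.imwrite('pics/c8.png',g(cv2.resize(p[140:240,190:330],(800,571),interpolation=2)))
p,d,X=cloud('scene')
c,s=np.cos(-.153),np.sin(-.153);Y=X-[.639,.1421,0];L=np.stack([c*Y[...,0]+s*Y[...,1],-s*Y[...,0]+c*Y[...,1],X[...,2]],-1)
m=(d>0)&(p.sum(2)<130)&(abs(L[...,1])<.042)&(L[...,0]>-.043)&(L[...,0]<.049)&(X[...,2]>.02)&(X[...,2]<.045)&~((abs(L[...,1])<.03)&(abs(L[...,0])<.03))
q=L[m]
for _ in range(3):
    A=np.c_[q[:,:2],np.ones(len(q))];k=np.linalg.lstsq(A,q[:,2],rcond=None)[0];e=q[:,2]-A@k;q=q[abs(e)<2*e.std()]
print(k,r.get_obs()['tcp_pos'])
E
```

```text
[-0.00683414  0.0143636   0.03351325] [0.54071858 0.15658892 0.18625855]
```

View pics/c8.png

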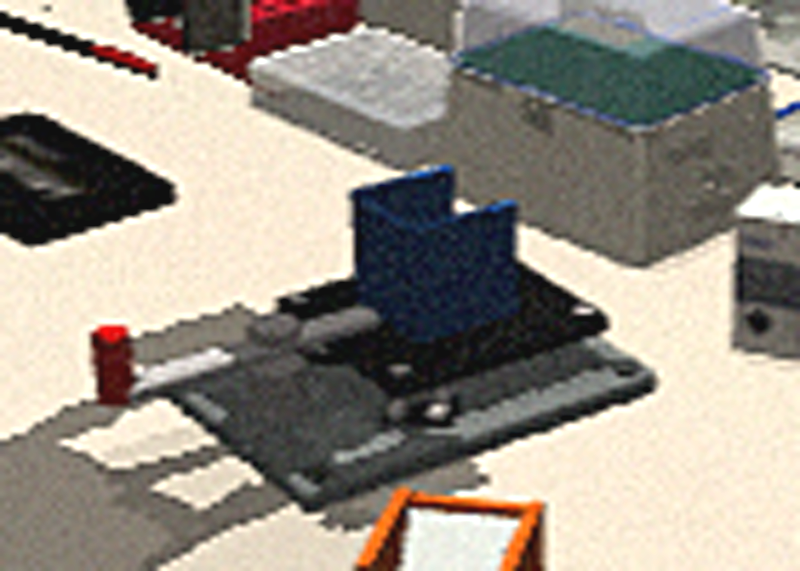

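The handle (crop 112,365) now lies straight behind the pivot, the pad at (345,322) covers the plate's rear edge, and the mirror hasn't shifted. The arm is clear.

```bash
python3 -c "
from station import r
print(r.sign_off())"
```

```text
the job is handed in; nothing more can be done
None
```

The mirror sits level at its seated height on the three-point mount, the lever is closed against its stop with its pad over the base plate's rear edge, and the job is handed in; sign-off returned no verdict.

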